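# Send the row of dropper bottles home on its rail and bolt it

### The job

With the fingertips, push the row of four dropper bottles along the rail from behind, all together as one train, until it is fully home against the end stop. Then push the post of the keeper bolt so that the bolt slides fully across the channel behind the row. Do not lift or tip the bottles, keep them together in the channel, leave everything else where it is, and finish clear of everything.

Things in the scene. Friction and masses are not known exactly. Their poses are not given: they have to be found in the camera images.
- rail: Fixed aluminium channel rail on the worktop. Origin: on the worktop under the middle of the channel; x runs along the channel towards the end stop, y across it (keeper bolt on the +y side), z up. Channel floor 4 mm above the worktop; side walls 14 mm high, 4 mm thick, 33 mm apart, from x = -105 to +115 mm. Stop end at x = +115 mm, other end open.
- stop_face (a point): Middle of the inner face of the end stop (an upright plate 52 mm high across the end of the channel), at rail x = 115 mm, 30 mm above the worktop. With the row fully home the bottle axes lie at rail x = 99.5, 68.5, 37.5 and 6.5 mm, the back of the last bottle at x = -9 mm.
- keeper (a joint): Sliding steel keeper bolt: 0 = drawn back, 0.035 m = fully across (its stop). Slides along rail -y, about 1.5 N friction, stays where left; starts at 0 to 5 mm. Bolt 9 mm wide, 17 to 25 mm above the worktop, at rail x = -18 mm; tip at rail y = +21 mm (drawn back), -14 mm (across). Runs in a guide block 30 mm long in x, rail y +29 to +51 mm, 29.5 mm high.
- keeper_post (a point): Top centre of the upright black post on the keeper bolt by which it is pushed: 14 mm in diameter, standing from the bolt to 56 mm above the worktop; at rail x = -18 mm and rail y = +97 mm (drawn back) to +62 mm (across). The bolt ends 8 mm behind the post; the worktop behind it on the +y side is free.
- bottle_a: Dropper bottle with a yellow cap, 31 mm in diameter up to 47 mm above its underside, then a narrower cap 21 mm in diameter, 84 mm high in all, 40 to 80 g. Origin: centre of its underside, z up. One of four alike standing upright in the channel, touching in a row, in any order; the row starts 35 to 75 mm short of the end stop.
- bottle_b: Dropper bottle with a green cap, 31 mm in diameter up to 47 mm above its underside, then a narrower cap 21 mm in diameter, 84 mm high in all, 40 to 80 g. Origin: centre of its underside, z up. One of four alike standing upright in the channel, touching in a row, in any order; the row starts 35 to 75 mm short of the end stop.
- bottle_c: Dropper bottle with a red cap, 31 mm in diameter up to 47 mm above its underside, then a narrower cap 21 mm in diameter, 84 mm high in all, 40 to 80 g. Origin: centre of its underside, z up. One of four alike standing upright in the channel, touching in a row, in any order; the row starts 35 to 75 mm short of the end stop.
- bottle_d: Dropper bottle with a blue cap, 31 mm in diameter up to 47 mm above its underside, then a narrower cap 21 mm in diameter, 84 mm high in all, 40 to 80 g. Origin: centre of its underside, z up. One of four alike standing upright in the channel, touching in a row, in any order; the row starts 35 to 75 mm short of the end stop.
- brass_weight_large: Loose brass weight with a knob, 30 mm across, 34 mm high, beside the rail on its -y side. Origin: centre of its underside. To be left alone.
- brass_weight_small: Loose brass weight with a knob, 24 mm across, 27 mm high, beside the rail on its -y side. Origin: centre of its underside. To be left alone.
- sample_disc: Loose brass-coloured sample disc, 24 mm across, 8 mm thick, beside the rail on its +y side between the keeper and the stop. Origin: centre of its underside. To be left alone.
- office_stamp: Loose wooden hand stamp, 24 x 46 mm, 67 mm high, on the +y side near the stop end. Origin: centre of its underside. To be left alone.
- jewel_box: Loose ring box, 60 x 52 mm, 42 mm high, at the back left of the worktop. Origin: centre of its underside. To be left alone.
- desk_calculator: Loose calculator, 112 x 70 mm, 14 mm high, right of the rail behind the monitor. Origin: centre of its underside. To be left alone.
Mind the look-alikes: they are no part of the job. Leave any orange or purple look-alike of the bottle_b alone.

How it is judged:
By the outcome, as a careful person would: the job done as asked, in the order asked, and still so for the second after the job is handed in, with the robot touching nothing.
It also fails if it takes over 38 s, if anything falls off the work surface, if the arm or the gripper's body presses on something with over 40 N, if the wrist force passes 120 N, or if a joint passes its speed limit or range.

### The arm

A 6-joint arm with a two-finger parallel gripper is mounted at the origin on the work surface; the furniture and walls round the work are solid. World frame = base frame: x ahead of the robot, y to its left, z up, the work surface at z = 0. Lengths are in mm, angles in rad, forces in N, time in s.
With the tool pointing down it reaches from about 400 to 925 mm from the base axis. Payload 12.5 kg.
Tool frame: the origin (TCP) lies at the very end of the fingers, on their centre line; the grasp point (between the pads) lies 19 mm behind it; z points along the fingers, y is the direction in which the jaws open and shut (so a half turn about z gives the same grasp; the last joint's range is limited). The gripper opens to 95 mm and grips with 3 to 60 N. Pads are 20 mm wide; open, the fingers measure 119 mm over their backs; the gripper's body (75 mm by 180 mm) begins 59 mm behind the grasp point.
Start: joints at [1.152, 0.491, 1.559, -0, 1.092, -0.106], TCP at [192.311, 594.696, 214.661] pointing down, gripper open.
Joint ranges: [-3.1, 3.1], [-0.84, 2.19], [0.05, 2.79], [-1.13, 4.28], [0.06, 2.93], [-2.69, 2.69]. Speed limits (rad/s): [2.22, 2.22, 2.79, 3.14, 3.14, 3.14].

### API

Orientations are given as [roll, pitch, yaw] about the fixed x, y, z axes, in that order (R = Rz(yaw) Ry(pitch) Rx(roll)).
In Python, from cell import env gives the robot as it stands.
- The arm moves only by the shell command python3 -m pendant 'ROWS'. ROWS is JSON, a list that holds one entry, the list of rows, each a list of 5 numbers: the opening, from 0 (shut) to 1 (fully open), then the shift along the tool's x, y, z in m, then the turn about the tool's z in rad. A call has exactly 8 rows; each row is the pose to reach, as a shift and turn from the pose commanded when the call began, along the tool's axes at that moment; what a row does not reach only later rows make up. A row lasts 1/10 s, in which the tool goes at most 50 mm and 8.59 degrees, less where a joint would pass 70% of its speed; a pose out of reach is approached as far as the arm can. A call with a gripper value outside its range is refused whole. The fingers move at their own pace and stop on an object; the grip force is fixed at half the most. Time passes only in rows, so rows that repeat a pose let the fingers close, or fill a call up. It gives the time, the measured TCP pose, the force and the opening at its end, in the units of the state.
- env.state(): the state, without advancing time (a new reading comes with each control period).
- env.read_camera(name): name is "scene" or "top" or "wrist"; returns a dict with "image" (384x512x3 uint8, blue, green, red), "range_z" (384x512 float32, mm along the optical axis (not along the pixel's ray), 0 where there is no reading), "fx", "fy", "cx", "cy" (pixels), "rvec" (rotation vector, rad) and "tvec" (3), from world to camera coordinates, as OpenCV has them; the wrist camera has in their place "tool_from_camera" (4x4, takes a point from camera to tool coordinates, whose origin is the TCP and whose axes are the flange's). Camera axes: x right, y down, z forward; pixel columns grow to the right and rows downward; lengths in mm; the calibration is good to about 2 mm. A picture is of the moment at which its call begins: read the wrist's pose just before it.
- env.job_done(): hands the job in, once; it reports no verdict.
The state is a dict: "t": time; "joints": joint angles; "qvel": joint speeds; "tau": joint torques, N m; "eef_pos": TCP position; "tcp_rot": TCP orientation; "ft_force": force on the tool from outside, world axes, zero at the start; "moment": the same for the moment, N m; "opening": opening from 0.0 (shut) to 1.0 (fully open).
Only numpy, scipy, OpenCV 4.12 (cv2) and the standard library are available. Lean on these libraries where they do the work, as an engineer would, in place of code of your own. Each camera call takes 0.05 s, during which the arm holds its last target. There are 200 camera calls.

## Working session

There is one attempt and no reset: what is moved stays moved. The work goes in short steps, Python scripts to look and compute and a shell command to move; the robot and the scene stay as the last step left them, time stands still between calls to the robot, and variables do not carry over. Pictures are saved under pics/ and viewed, about 8 in all and at most 12, crops included, and the job is handed in when it is done.

```bash
mkdir -p pics; ls; cat > h.py <<'E'
import numpy as np, cv2
from cell import env
def cam(n):
    c=env.read_camera(n); return c
def pts(c):
    z=c["range_z"].astype(float); v,u=np.mgrid[:z.shape[0],:z.shape[1]]
    P=np.stack([(u-c["cx"])/c["fx"]*z,(v-c["cy"])/c["fy"]*z,z],-1)
    R=cv2.Rodrigues(np.array(c["rvec"],float))[0]; t=np.array(c["tvec"],float).ravel()
    W=(P-t)@R; W[z==0]=np.nan; return W
E
python3 - <<'E'
from h import *
s=env.state(); print(s)
for n in("scene","top"):
    c=cam(n); cv2.imwrite(f"pics/{n}0.png",c["image"]); np.save(f"pics/{n}0.npy",pts(c)); print(n,c["fx"],np.array(c["rvec"]).ravel(),np.array(c["tvec"]).ravel())
E
```

```text
pics
{'t': 0.0, 'joints': array([ 1.15240507e+00,  4.91572128e-01,  1.55944954e+00,  1.69617703e-07,
        1.09172682e+00, -1.05602951e-01]), 'qvel': array([ 0.00096663,  0.00144033,  0.00052709,  0.00132131,  0.00044353,
       -0.00134254]), 'tau': array([-3.64290991e-04, -6.12645006e+01, -2.58192819e+01,  6.93344395e-02,
        4.81501746e-02, -6.55046006e-05]), 'eef_pos': array([192.19802343, 594.450237  , 214.05391756]), 'tcp_rot': array([-3.14044327e+00, -1.21982482e-04,  2.82880420e+00]), 'ft_force': array([-0.3071855 , -0.12370602, -0.96250177]), 'moment': array([ 0.00755849, -0.03668495, -0.01668427]), 'opening': 0.9981723739814502}
scene 474.62348853681505 [ 2.31384924 -0.16027283  0.07485372] [-372.40053748  246.32550453  932.76187788]
top 486.2600277518686 [ 2.13805897 -2.17008454  0.17096243] [ 240.37707604  441.57200871 1178.48975017]
```

View pics/top0.png

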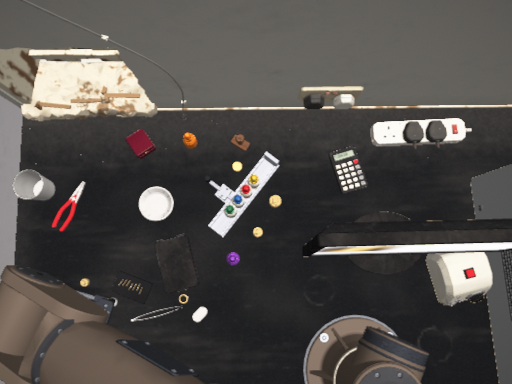

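View pics/scene0.png

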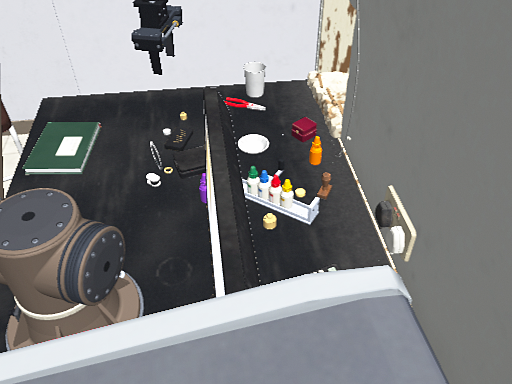

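The top view shows the rail running from its open end near (218,228) to the stop near (270,160). The caps are green (230,211), blue (238,199), red (246,189) and yellow (254,180). The keeper post is near (213,183), the purple look-alike is at (233,258), and the monitor starts right of column 305. The scene view agrees, with green last and yellow leading.

```bash
python3 - <<'E'
from h import *
for n in("top","scene"):
    im=cv2.imread(f"pics/{n}0.png"); W=np.load(f"pics/{n}0.npy"); hsv=cv2.cvtColor(im,cv2.COLOR_BGR2HSV)
    win=np.zeros(im.shape[:2],bool)
    if n=="top": win[150:272,200:290]=1
    else: win[155:225,195:340]=1
    H,S,V=[hsv[...,i].astype(int) for i in range(3)]
    for k,m in dict(y=(H>24)&(H<34)&(S>180),g=(H>45)&(H<85),r=((H<6)|(H>174))&(S>150),b=(H>95)&(H<118),p=(H>125)&(H<160)).items():
        m=m&win&(S>110)&(V>50); w=W[m]; 
        if len(w)==0: continue
        top=w[w[:,2]>np.nanpercentile(w[:,2],60)]
        print(n,k,m.sum(),np.nanmedian(top,0).round(1),"px",np.argwhere(m).mean(0).round())
    w=W[win&(S<50)&(V>130)]; np.set_printoptions(suppress=True)
    low=w[(w[:,2]<30)]; rect=cv2.minAreaRect(low[:,:2].astype(np.float32)); print("white",len(low),rect,cv2.boxPoints(rect).round())
    hi=w[(w[:,2]>48)&(w[:,2]<56)]; print("plate",len(hi),np.median(hi,0))
    mw=W[200:270,300:330].reshape(-1,3) if n=="top" else W[100:300,205:250].reshape(-1,3); mw=mw[mw[:,2]>100]
    print("monitor",np.nanmin(mw,0),np.nanmax(mw,0))
im=cv2.imread("pics/top0.png"); cv2.imwrite("pics/c1.png",cv2.resize(im[140:280,195:295],None,fx=5,fy=5,interpolation=cv2.INTER_CUBIC)[:600])
E
```

```text
top g 37 [387.6 304.7  87. ] px [209. 230.]
top r 50 [435.7 265.4  86.2] px [189. 245.]
top b 51 [410.8 284.6  86.6] px [199. 237.]
top p 149 [271.  298.   73.1] px [258. 233.]
white 1380 ((452.27740478515625, 290.42694091796875), (110.50492858886719, 243.2748260498047), 50.93581771850586) [[323. 324.]
 [512. 171.]
 [582. 257.]
 [393. 410.]]
plate 190 [429.528271   263.46328747  51.02511536]
monitor [272.84880022  82.88570083 144.53654111] [325.66519897 142.7380363  409.43872384]
scene y 59 [461.  240.   84.3] px [185. 287.]
scene g 93 [388.  297.8  81. ] px [173. 253.]
scene r 93 [436.1 258.9  81. ] px [182. 275.]
scene b 109 [411.  278.8  79.8] px [178. 266.]
scene p 185 [270.9 288.6  81.1] px [188. 203.]
white 1061 ((483.64385986328125, 344.87255859375), (277.7793273925781, 211.058349609375), 62.73167419433594) [[326. 270.]
 [514. 173.]
 [641. 420.]
 [453. 517.]]
plate 258 [437.88424207 253.78395229  51.82658365]
monitor [ 273.63015914 -325.0296915   145.96346972] [334.08003997 138.68182708 467.38100221]
```

View pics/c1.png

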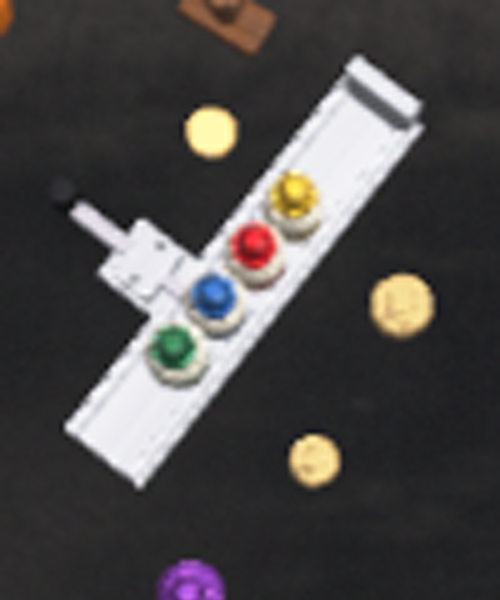

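```bash
python3 -m pendant '[[[0,-0.02,-0.02,0,0.04],[0,-0.05,-0.047,0,0.09],[0,-0.085,-0.08,0,0.14],[0,-0.12,-0.112,0,0.19],[0,-0.155,-0.145,0,0.24],[0,-0.19,-0.177,0,0.29],[0,-0.215,-0.2,0,0.34],[0,-0.225,-0.21,0,0.366]]]'; python3 - <<'E'
from h import *
s=env.state(); c=cam("wrist"); print(s["t"],s["eef_pos"],s["tcp_rot"],s["opening"],s["joints"]); print(c["tool_from_camera"],c["fx"],c["cx"],c["cy"])
cv2.imwrite("pics/w1.png",c["image"]); np.savez("pics/w1.npz",z=c["range_z"],T=c["tool_from_camera"],p=s["eef_pos"],r=s["tcp_rot"],k=[c["fx"],c["fy"],c["cx"],c["cy"]])
E
```

```text
t: 0.9
eef_pos: [342.7, 323.5, 214.6]
tcp_rot: [-3.141, 0.0, 2.459]
ft_force: [-0.1, 0.4, -0.2]
opening: 0.382
0.9 [342.69596191 323.51233505 214.6252322 ] [-3.14129444e+00  7.18037464e-05  2.45869270e+00] 0.3819570900570531 [ 6.16404780e-01  2.73407502e-01  1.92169260e+00 -1.83784431e-04
  9.46760595e-01 -2.71384172e-01]
[[ 1.01886746e-03 -9.64446362e-01 -2.64276706e-01  7.44033245e+01]
 [ 9.99999472e-01  1.01805167e-03  1.40045260e-04 -6.15333361e-01]
 [ 1.33981200e-04 -2.64276709e-01  9.64446890e-01 -1.71345814e+02]
 [ 0.00000000e+00  0.00000000e+00  0.00000000e+00  1.00000000e+00]] 284.3135024670999 256.0033649410173 188.4858179747672
```

View pics/w1.png

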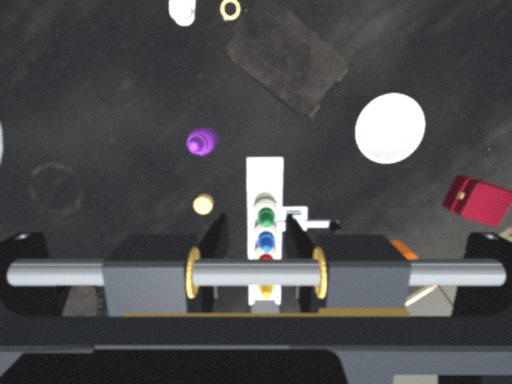

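The wrist view shows the rail nearly vertical in the image, with its open end at (265,157). The green cap is at (266,216), the guide block near (295,213), the post near (335,225), and the purple look-alike at (202,141), off to the -y side.

```bash
cat >> h.py <<'E'
from scipy.spatial.transform import Rotation as Ro
def wpts(d):
    z=d["z"].astype(float); fx,fy,cx,cy=d["k"]; v,u=np.mgrid[:z.shape[0],:z.shape[1]]
    P=np.stack([(u-cx)/fx*z,(v-cy)/fy*z,z],-1); T=d["T"]; t=P@T[:3,:3].T+T[:3,3]
    W=t@Ro.from_euler("xyz",d["r"]).as_matrix().T+d["p"]; W[z==0]=np.nan; t[z==0]=np.nan; return W,t
E
python3 - <<'E'
from h import *
np.set_printoptions(suppress=True,precision=1)
im=cv2.imread("pics/w1.png"); d=np.load("pics/w1.npz"); W,t=wpts(d)
hsv=cv2.cvtColor(im,cv2.COLOR_BGR2HSV).astype(int); H,S,V=[hsv[...,i] for i in range(3)]
for r in (161,165,170,175,180,185):
    row=np.where((S[r,230:300]<60)&(V[r,230:300]>120))[0]+230
    a,b=row.min(),row.max(); print(r,a,b,"tool L",t[r,a+1],"R",t[r,b-1], "world mid",W[r,(a+b)//2])
for r in (154,155,156,157,158,159): print(r,V[r,265],t[r,265],W[r,265])
m=(H>45)&(H<85)&(S>110)&(V>50); m[:200]=0;m[232:]=0;m[:,:250]=0;m[:,285:]=0
w=t[m]; print("green",w[w[:,2]<np.nanpercentile(w[:,2],50)].mean(0),np.nanmean(W[m],0))
m=(H>95)&(H<118)&(S>110)&(V>50);m[:225]=0;m[:,:250]=0;m[:,285:]=0; print("blue",np.nanmean(t[m],0))
Z=W[...,2]
m=np.zeros(Z.shape,bool); m[205:240,300:350]=1; 
mm=m&(Z>50)&(Z<62); print("post",mm.sum(),np.nanmedian(t[mm],0),np.nanmedian(W[mm],0),np.argwhere(mm).mean(0))
# top-view rail in wrist-tool axes
Wt=np.load("pics/top0.npy"); imt=cv2.imread("pics/top0.png"); R=Ro.from_euler("xyz",d["r"]).as_matrix()
tt=(Wt-d["p"])@R; h=cv2.cvtColor(imt,cv2.COLOR_BGR2HSV)
m=np.zeros(h.shape[:2],bool); m[150:240,205:285]=1; m&=(h[...,1]<50)&(h[...,2]>130)
for lo,hi in ((2,30),(46,58)):
    k=m&(Wt[...,2]>lo)&(Wt[...,2]<hi); q=tt[k]; print("top",lo,np.nanpercentile(q,[0,2,50,98,100],axis=0))
k=m&(tt[...,0]<-150); print(np.c_[tt[k],Wt[k][:,2]])
E
```

```text
161 246 283 tool L [  7.7 -12.9 214.7] R [  8.8  34.5 208.4] world mid [342.4 336.8   5.5]
165 246 283 tool L [  2.5 -12.9 213. ] R [  3.1  34.7 209.7] world mid [346.8 333.3   4.5]
170 246 283 tool L [ -4.8 -13.  214.4] R [ -3.8  34.9 209.9] world mid [352.1 329.1   5.4]
175 246 283 tool L [-12.1 -13.1 215.4] R [-10.7  35.  209.3] world mid [357.6 324.7   5. ]
180 246 283 tool L [-18.9 -13.1 213.7] R [-17.5  35.1 208.3] world mid [362.8 320.5   6.7]
185 246 283 tool L [-26.2 -13.2 214.4] R [-25.4  35.6 211.4] world mid [368.7 315.9   5.1]
154 72 [ 17.5  11.6 213.6] [336.4 343.5   1.1]
155 81 [ 16.1  11.6 214.1] [337.6 342.6   0.5]
156 133 [ 14.8  11.6 213.4] [338.5 341.8   1.2]
157 235 [ 14.   11.5 210.1] [339.1 341.2   4.5]
158 255 [ 12.9  11.5 208.3] [339.9 340.5   6.4]
159 255 [ 11.4  11.5 209.3] [341.1 339.6   5.3]
green [-44.9  11.4 128.9] [383.  304.4  79.8]
blue [-74.3  10.9 136.6]
post 69 [-70.7 102.5 158.4] [461.9 358.9  56.2] [230.4 338.3]
top 2 [[-215.4  -11.8  184.6]
 [-205.1   -9.3  186. ]
 [ -77.3   17.3  207.9]
 [  11.5   81.6  212.4]
 [  15.    98.8  212.6]]
top 46 [[-216.5   -5.2  157.3]
 [-215.4   -2.1  159.2]
 [-101.4   11.   164.2]
 [ -34.2   30.6  168.1]
 [ -31.5   33.8  168.4]]
[[-216.5   33.3  166.6   48. ]
 [-227.3   36.6  214.6   -0. ]
 [-212.4   33.3  163.6   51. ]
 ...
 [-152.7   -8.7  209.9    4.7]
 [-154.3  -10.6  210.4    4.3]
 [-151.4   -9.9  215.6   -0.9]]
```

```bash
python3 -m pendant '[[[0,-0.001,0.005,0.01,0],[0,-0.003,0.011,0.035,0],[0,-0.003,0.011,0.07,0],[0,-0.003,0.011,0.105,0],[0,-0.003,0.011,0.135,0],[0,-0.003,0.011,0.155,0],[0,-0.003,0.011,0.165,0],[0,-0.003,0.011,0.165,0]]]'; python3 - <<'E'
from h import *
np.set_printoptions(suppress=True,precision=1)
s=env.state(); c=cam("wrist"); print(s["opening"],s["ft_force"],s["eef_pos"])
k=cam("scene")
np.savez("pics/w2.npz",z=c["range_z"],T=c["tool_from_camera"],p=s["eef_pos"],r=s["tcp_rot"],k=[c["fx"],c["fy"],c["cx"],c["cy"]])
cv2.imwrite("pics/w2.png",c["image"])
cv2.imwrite("pics/s2.png",np.vstack([cv2.resize(c["image"],None,fx=.75,fy=.75),cv2.resize(k["image"][90:290,130:386],(384,300))]))
E
```

```text
t: 1.75
eef_pos: [350.1, 333.0, 48.2]
tcp_rot: [-3.139, -0.001, 2.465]
ft_force: [-0.2, -0.4, 0.6]
opening: 0.005
0.0054759878877637305 [-0.2 -0.4  0.6] [350.1 333.   48.2]
```

View pics/s2.png

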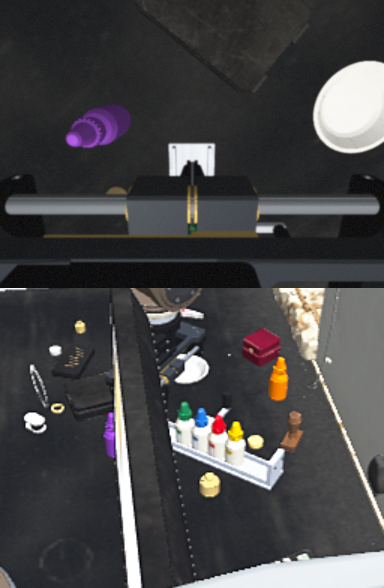

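The wrist picture shows the closed fingertips (192,165) centred on the rail's open end (169–215). The scene view shows the bottles untouched. Next I lower the tool and approach.

```bash
python3 -m pendant '[[[0,0,0,0.010,0],[0,0,0,0.020,0],[0,0,0,0.026,0],[0,0,0,0.026,0],[0,-0.004,0,0.026,0],[0,-0.008,0,0.026,0],[0,-0.011,0,0.026,0],[0,-0.013,0,0.026,0]]]'; python3 -m pendant '[[[0,-0.0015,0,0,0],[0,-0.003,0,0,0],[0,-0.005,0,0,0],[0,-0.0075,0,0,0],[0,-0.010,0,0,0],[0,-0.013,0,0,0],[0,-0.016,0,0,0],[0,-0.018,0,0,0]]]'
python3 - <<'E'
from h import *
k=cam("scene"); cv2.imwrite("pics/s3.png",cv2.resize(k["image"][130:240,190:350],None,fx=4,fy=4,interpolation=cv2.INTER_CUBIC))
E
```

```text
t: 2.65
eef_pos: [361.6, 324.0, 23.9]
tcp_rot: [3.141, 0.0, 2.462]
ft_force: [0.6, -0.3, -0.5]
opening: 0.004
t: 3.45
eef_pos: [375.3, 312.7, 23.6]
tcp_rot: [3.142, -0.0, 2.463]
ft_force: [-1.4, 1.9, 1.1]
opening: 0.003
```

View pics/s3.png

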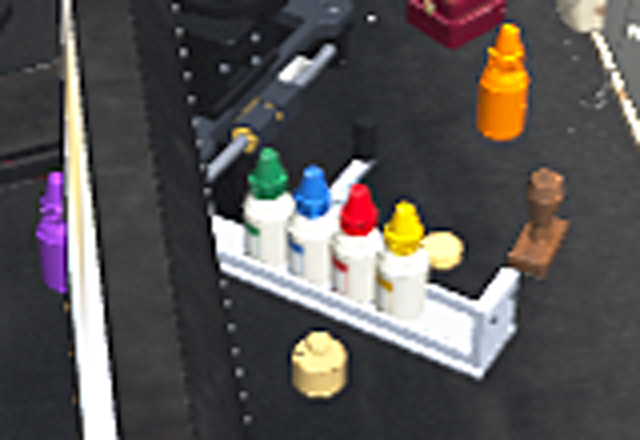

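The row is moving as one train and stays upright (caps at y≈170–225), with about 2.4 N of push. I'll continue.

```bash
python3 -m pendant '[[[0,-0.002,0,0,0],[0,-0.005,0,0,0],[0,-0.008,0,0,0],[0,-0.012,0,0,0],[0,-0.016,0,0,0],[0,-0.020,0,0,0],[0,-0.023,0,0,0],[0,-0.025,0,0,0]]]'; python3 -m pendant '[[[0,-0.001,0,0,0],[0,-0.002,0,0,0],[0,-0.003,0,0,0],[0,-0.004,0,0,0],[0,-0.005,0,0,0],[0,-0.006,0,0,0],[0,-0.007,0,0,0],[0,-0.008,0,0,0]]]'
```

```text
t: 4.3
eef_pos: [394.8, 296.9, 23.6]
tcp_rot: [3.142, -0.0, 2.463]
ft_force: [-1.3, 2.3, 0.9]
opening: 0.005
t: 5.1
eef_pos: [400.9, 292.1, 23.6]
tcp_rot: [3.142, -0.0, 2.463]
ft_force: [-1.4, 2.1, 0.6]
opening: 0.004
```

```bash
python3 -m pendant '[[[0,-0.0007,0,0,0],[0,-0.0014,0,0,0],[0,-0.002,0,0,0],[0,-0.0027,0,0,0],[0,-0.0034,0,0,0],[0,-0.004,0,0,0],[0,-0.004,0,0,0],[0,-0.004,0,0,0]]]'; python3 -c "
from h import *
k=cam('scene'); cv2.imwrite('pics/s4.png',cv2.resize(k['image'][130:240,190:350],None,fx=4,fy=4,interpolation=cv2.INTER_CUBIC))"
```

```text
t: 5.9
eef_pos: [404.0, 289.6, 23.6]
tcp_rot: [3.141, 0.0, 2.463]
ft_force: [-0.6, -0.1, 0.3]
opening: 0.003
```

View pics/s4.png

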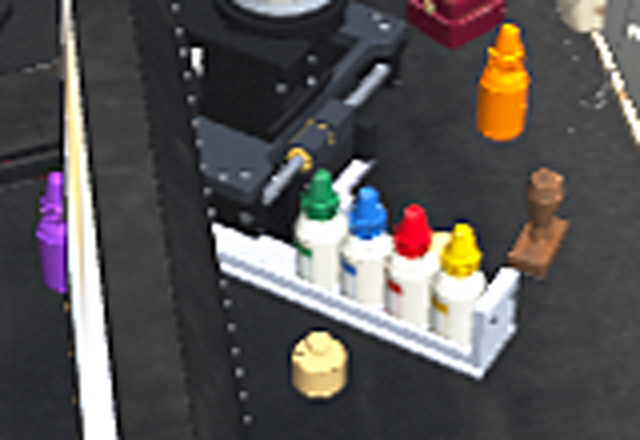

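The row is close to the stop, with the yellow bottle near (460,290) and the plate at about (490,300). I'll creep until the force rises.

```bash
python3 -m pendant '[[[0,-0.0004,0,0,0],[0,-0.0008,0,0,0],[0,-0.0012,0,0,0],[0,-0.0016,0,0,0],[0,-0.002,0,0,0],[0,-0.0024,0,0,0],[0,-0.0027,0,0,0],[0,-0.003,0,0,0]]]'
```

```text
t: 6.75
eef_pos: [406.3, 287.8, 23.7]
tcp_rot: [3.141, -0.0, 2.463]
ft_force: [-2.0, 0.0, 0.8]
opening: 0.004
```

```bash
python3 -m pendant '[[[0,-0.0003,0,0,0],[0,-0.0006,0,0,0],[0,-0.0009,0,0,0],[0,-0.0012,0,0,0],[0,-0.0015,0,0,0],[0,-0.0018,0,0,0],[0,-0.0021,0,0,0],[0,-0.0024,0,0,0]]]'
```

```text
t: 7.55
eef_pos: [407.1, 286.5, 23.6]
tcp_rot: [-3.141, -0.001, 2.463]
ft_force: [-9.3, 7.6, 3.4]
opening: 0.007
```

The force rose to 12 N with the motion stalling, against about 2.4 N while sliding, at the predicted place. The row is home, so I back off and rise.

```bash
python3 -m pendant '[[[0,0.002,0,0,0],[0,0.007,0,0,0],[0,0.015,0,0,0],[0,0.022,0,0,0],[0,0.025,0,-0.02,0],[0,0.025,0,-0.06,0],[0,0.025,0,-0.1,0],[0,0.025,0,-0.12,0]]]'; python3 -m pendant '[[[0,0.01,0,-0.01,0],[0,0.02,0,-0.03,0],[0,0.035,0,-0.05,0],[0,0.05,0,-0.05,0],[0,0.06,0,-0.05,0],[0,0.065,0,-0.05,0],[0,0.065,0,-0.05,0],[0,0.065,0,-0.05,0]]]'; python3 - <<'E'
from h import *
np.set_printoptions(suppress=True,precision=1)
s=env.state(); c=cam("wrist"); d=dict(z=c["range_z"],T=c["tool_from_camera"],p=s["eef_pos"],r=s["tcp_rot"],k=[c["fx"],c["fy"],c["cx"],c["cy"]])
np.savez("pics/w3.npz",**d); cv2.imwrite("pics/w3.png",c["image"]); print(s["eef_pos"],s["tcp_rot"])
W,t=wpts(d); Z=W[...,2]; m=(Z>51)&(Z<60)&(c["image"].max(-1)<70)&(t[...,1]>50)&(t[...,1]<130)&(abs(t[...,0])<150)
print("post",m.sum(),np.nanmedian(t[m],0),np.nanmin(t[m],0),np.nanmax(t[m],0),np.argwhere(m).mean(0))
E
```

```text
t: 8.35
eef_pos: [388.8, 302.6, 146.5]
tcp_rot: [3.138, 0.001, 2.463]
ft_force: [0.1, 0.4, -0.8]
opening: 0.004
t: 9.15
eef_pos: [338.1, 342.7, 193.1]
tcp_rot: [-3.141, -0.0, 2.463]
ft_force: [-0.6, 0.0, -0.2]
opening: 0.002
[338.1 342.7 193.1] [-3.1 -0.   2.5]
  return np.nanmean(a, axis, out=out, keepdims=keepdims)
Traceback (most recent call last):
ValueError: zero-size array to reduction operation fmin which has no identity
```

View pics/w3.png

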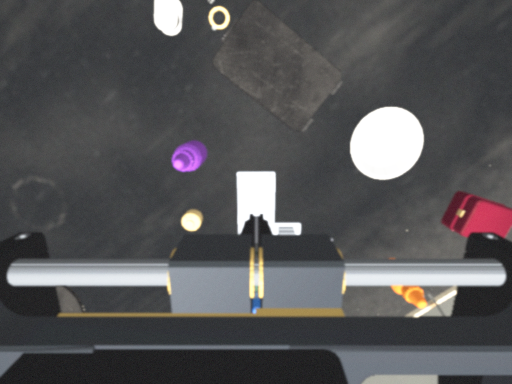

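The post is hidden behind the gripper here; the image shows only the rail's open end (256,172) and the guide (287,228). I'll move sideways beyond the post and look.

```bash
python3 -m pendant '[[[0,-0.003,0.01,-0.005,0],[0,-0.008,0.03,-0.01,0],[0,-0.015,0.055,-0.02,0],[0,-0.022,0.08,-0.03,0],[0,-0.03,0.1,-0.035,0],[0,-0.035,0.115,-0.04,0],[0,-0.035,0.122,-0.04,0],[0,-0.035,0.122,-0.04,0]]]'; python3 - <<'E'
from h import *
np.set_printoptions(suppress=True,precision=1)
s=env.state(); c=cam("wrist"); d=dict(z=c["range_z"],T=c["tool_from_camera"],p=s["eef_pos"],r=s["tcp_rot"],k=[c["fx"],c["fy"],c["cx"],c["cy"]])
np.savez("pics/w4.npz",**d); cv2.imwrite("pics/w4.png",c["image"])
W,t=wpts(d); Z=W[...,2]; m=(Z>48)&(Z<62)&(c["image"].max(-1)<90)&(t[...,1]<0)&(t[...,1]>-70)&(t[...,2]>100)
print(m.sum())
if m.any(): print("post",np.nanmedian(t[m],0),np.nanmin(t[m],0),np.nanmax(t[m],0),np.argwhere(m).mean(0))
d1=np.load("pics/w1.npz"); R1=Ro.from_euler("xyz",d1["r"]).as_matrix(); R=Ro.from_euler("xyz",d["r"]).as_matrix()
print("predicted post now",R.T@(d1["p"]+R1@[-72.5,103,158.4]-d["p"]))
E
```

```text
t: 10.0
eef_pos: [442.5, 415.9, 233.2]
tcp_rot: [-3.141, -0.0, 2.462]
ft_force: [-0.6, -0.4, -0.5]
opening: 0.003
102
post [-53.8 -30.4 176.6] [-61.4 -37.  174.1] [-48.3 -24.  185. ] [212.7 233. ]
predicted post now [-53.3 -31.9 177. ]
```

View pics/w4.png

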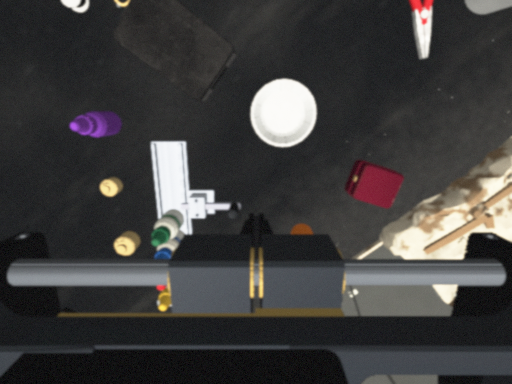

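The post is at (235,210), tool offset (-54,-30), which matches the first estimate. The orange look-alike at (302,230) is clear of the fingers. I'll descend beyond the post.

```bash
python3 -m pendant '[[[0,-0.01,0.001,0.01,0],[0,-0.03,0.001,0.03,0],[0,-0.045,0.001,0.06,0],[0,-0.054,0.001,0.09,0],[0,-0.054,0.001,0.125,0],[0,-0.054,0.001,0.155,0],[0,-0.054,0.001,0.18,0],[0,-0.054,0.001,0.194,0]]]'; python3 -m pendant '[[[0,0,0,0,0],[0,0,-0.002,0,0],[0,0,-0.004,0,0],[0,0,-0.006,0,0],[0,0,-0.008,0,0],[0,0,-0.010,0,0],[0,0,-0.013,0,0],[0,0,-0.016,0,0]]]'
```

```text
t: 10.85
eef_pos: [483.7, 381.4, 37.2]
tcp_rot: [-3.139, -0.001, 2.463]
ft_force: [0.6, 0.3, -0.2]
opening: 0.005
t: 11.65
eef_pos: [474.4, 370.0, 39.7]
tcp_rot: [3.141, 0.0, 2.463]
ft_force: [-0.1, 0.4, 0.3]
opening: 0.006
```

```bash
python3 -m pendant '[[[0,0,-0.002,0,0],[0,0,-0.005,0,0],[0,0,-0.008,0,0],[0,0,-0.011,0,0],[0,0,-0.014,0,0],[0,0,-0.017,0,0],[0,0,-0.019,0,0],[0,0,-0.020,0,0]]]'; python3 -m pendant '[[[0,0,-0.0008,0,0],[0,0,-0.0016,0,0],[0,0,-0.0024,0,0],[0,0,-0.0032,0,0],[0,0,-0.004,0,0],[0,0,-0.0048,0,0],[0,0,-0.0054,0,0],[0,0,-0.006,0,0]]]'; python3 -c "
from h import *
k=cam('scene'); cv2.imwrite('pics/s5.png',cv2.resize(k['image'][130:240,190:350],None,fx=4,fy=4,interpolation=cv2.INTER_CUBIC))"
```

```text
t: 12.45
eef_pos: [461.9, 354.4, 39.7]
tcp_rot: [3.141, 0.0, 2.463]
ft_force: [0.5, 0.9, -0.4]
opening: 0.002
t: 13.25
eef_pos: [458.2, 349.9, 39.7]
tcp_rot: [3.141, -0.0, 2.463]
ft_force: [1.4, 1.2, 0.2]
opening: 0.003
```

View pics/s5.png

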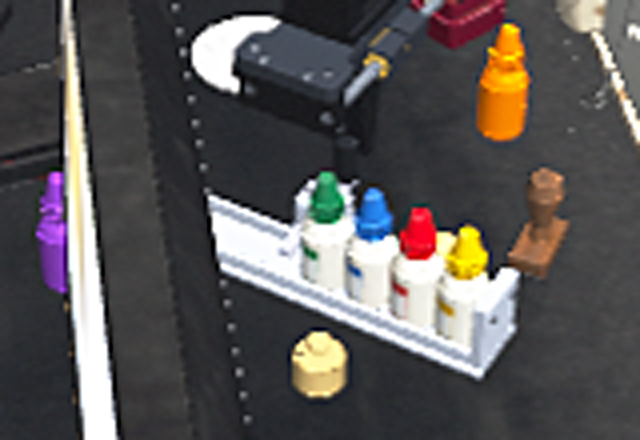

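The row is home, with yellow at (467,285) against the plate at (490,310). The bolt is entering the channel near (290,240), with 1.8 N of friction. I'll creep to its stop.

```bash
python3 -m pendant '[[[0,0,-0.0006,0,0],[0,0,-0.0012,0,0],[0,0,-0.0018,0,0],[0,0,-0.0024,0,0],[0,0,-0.003,0,0],[0,0,-0.0036,0,0],[0,0,-0.0042,0,0],[0,0,-0.0048,0,0]]]'
```

```text
t: 14.1
eef_pos: [455.2, 346.1, 39.7]
tcp_rot: [3.141, -0.0, 2.463]
ft_force: [1.6, 0.5, -0.0]
opening: -0.002
```

```bash
python3 -m pendant '[[[0,0,-0.0004,0,0],[0,0,-0.0008,0,0],[0,0,-0.0012,0,0],[0,0,-0.0016,0,0],[0,0,-0.002,0,0],[0,0,-0.0024,0,0],[0,0,-0.0028,0,0],[0,0,-0.0032,0,0]]]'
```

```text
t: 14.9
eef_pos: [454.9, 345.5, 39.9]
tcp_rot: [3.136, 0.001, 2.462]
ft_force: [8.9, 13.0, -6.7]
opening: 0.005
```

The force jumped to 16 N and motion stopped, so the bolt is at its stop. I'll back off, rise and check.

```bash
python3 -m pendant '[[[0,0,0.003,0,0],[0,0,0.01,0,0],[0,0,0.018,0,0],[0,0,0.023,0,0],[0,0,0.025,-0.02,0],[0,0,0.025,-0.06,0],[0,0,0.025,-0.1,0],[0,0,0.025,-0.13,0]]]'; python3 -m pendant '[[[0,0.02,0.005,-0.03,0],[0,0.05,0.01,-0.05,0],[0,0.09,0.02,-0.07,0],[0,0.13,0.03,-0.07,0],[0,0.15,0.035,-0.07,0],[0,0.15,0.035,-0.07,0],[0,0.15,0.035,-0.07,0],[0,0.15,0.035,-0.07,0]]]'; python3 - <<'E'
from h import *
np.set_printoptions(suppress=True,precision=1)
a=cam("top"); k=cam("scene"); s=env.state(); print(s["ft_force"],s["t"])
t1=cv2.resize(a["image"][140:280,170:310],(420,420),interpolation=cv2.INTER_CUBIC); t2=cv2.resize(k["image"][130:240,240:350],(360,360),interpolation=cv2.INTER_CUBIC)
t2=cv2.copyMakeBorder(t2,0,60,0,0,cv2.BORDER_CONSTANT); cv2.imwrite("pics/f.png",np.hstack([t1,t2]))
o=cv2.imread("pics/top0.png"); np.save("pics/topf.npy",pts(a)); cv2.imwrite("pics/topf.png",a["image"])
W=pts(k); hsv=cv2.cvtColor(k["image"],cv2.COLOR_BGR2HSV).astype(int); H,S,V=[hsv[...,i] for i in range(3)]
win=np.zeros(H.shape,bool); win[155:225,230:340]=1
for n,m in dict(g=(H>45)&(H<85),b=(H>95)&(H<118),r=((H<6)|(H>174))&(S>150),y=(H>24)&(H<34)&(S>180)).items():
    m=m&win&(S>110)&(V>50); w=W[m]; print(n,np.nanmedian(w[w[:,2]>np.nanpercentile(w[:,2],60)],0))
E
```

```text
t: 15.7
eef_pos: [469.1, 363.4, 171.9]
tcp_rot: [3.141, 0.0, 2.463]
ft_force: [0.1, 0.7, -0.1]
opening: 0.005
t: 16.5
eef_pos: [374.7, 483.9, 239.5]
tcp_rot: [-3.141, 0.0, 2.462]
ft_force: [0.6, 0.2, 0.2]
opening: 0.007
[0.3 0.5 0.5] 16.6
g [427.8 265.8  82.8]
b [452.2 247.3  81.9]
r [476.1 227.6  82.6]
y [501.4 207.5  85.1]
```

View pics/f.png

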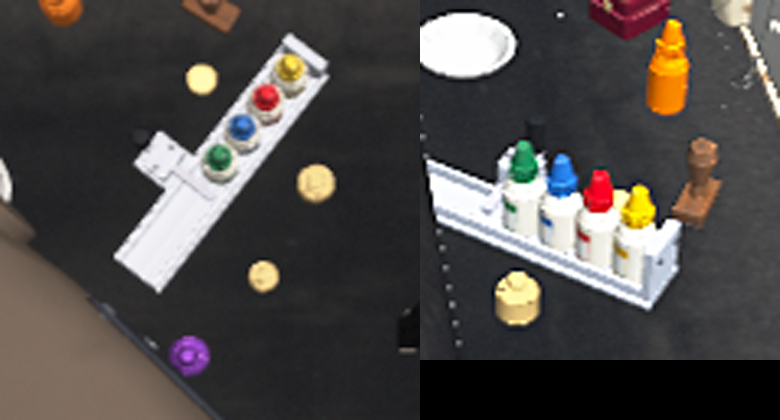

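The row is against the stop (yellow at (290,65) beside the plate at (305,52)), evenly spaced. The bolt lies right across the channel behind green (from (195,172) to (215,192)). The loose items near the rail look unmoved and the arm is clear.

```bash
python3 -c "
from cell import env
print(env.job_done(), env.state()['t'])"
```

```text
the job is handed in; nothing more can be done
the job is handed in; nothing more can be done
```

I pushed all four bottles home against the end stop as one train, then pushed the keeper post until the bolt was fully across behind them. The job was handed in at about 16.6 s, with the arm clear of everything.

**Row:** sliding took about 2.4 N, and the push force rose to 12 N at the stop. The fingers stalled within about 2 mm of where I expected. The final scene view shows the bottles upright, with cap spacings of about 31, 31 and 32 mm (31 mm nominal, within measuring noise).

**Keeper:** sliding took about 1.8 N, and the force jumped to 16 N at the bolt's stop. The fingers stopped about 4 mm further on than I had reckoned. I put this down to the closed fingers being thinner than I assumed (about 8 mm from centre to face, not 12 mm). The final top view shows the bolt right across the channel behind the green bottle.

**Everything else:** the weights, disc, stamp and both look-alikes looked unmoved in the final pictures. I judged that by eye and did not measure it. After backing off, the wrist force read under 1 N.

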